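Load the blade carriage into the bench grinder

TASK

Load the carriage that has the blade clamped on it into the bench grinder, leaving the empty one alone: set it nose first on the apron and slide it in through the spring-hinged chip guard, the carriage itself holding the guard open as it passes. Push it fully home, its right side flush along the reference fence, and keep it pressed steadily against the depth stop for a moment; do not force the guard or ram the stop, which shifts when pushed too hard. Then let go and leave the chip guard swung shut behind it.

Things in the scene. Friction and masses are not known exactly. Their poses are not given: they have to be found in the camera images.
- carriage_post (a point): Carriage to load (0.4 to 0.65 kg): aluminium foot 84 long (x) x 64 wide x 20 mm high and, as handle, a steel post 24 x 24 mm up to 90 mm above the underside. A plane blade lies on the foot's front half under a dark clamp bar. This point: post's axis, 55 mm above the underside, midway across, 52 mm behind the nose face, 32 mm ahead of the tail. x to the nose (blade end), y left, z up.
- carriage_nose (a point): Middle of the carriage's flat nose face, 10 mm above the underside, 52 mm ahead of the post's axis; same axes. The nose's upright corners are rounded by 8 mm; the clamp bar's top is 28 mm above the underside.
- spare_post (a point): Spare carriage, not to be touched: the same foot and post but no blade and no clamp bar. Same point and axes as on the one to load.
- grinder: Bench blade grinder, bolted down. Origin on the bench under the middle of the door; x points along the infeed (into the machine), y left, z up. Bed 170 mm wide. A steel floor 30 mm above the bench runs through it, from x = -110 mm (the open apron, x below 0) to the end of the channel (x 0 to 215 mm). The wheel hood, 170 mm high, begins at x = 260 mm, with a motor on its -y side.
- door_mid (a point): Middle of the door on the floor (x = 0, y = 0, 30 mm above the bench); axes as the grinder's. Channel behind it: y -42 to 46 mm, under a clear cover with underside 33 and top 38 mm above the floor. A slot along the whole cover, y -30 to 10 mm, lets the post through; the foot goes in only by the door. The guard's hinge post stands at y = 47 mm, to 80 mm above the bench.
- fence_line (a point): Foot of the reference fence at the door (y = -42 mm); axes as the grinder's. The fence is an upright steel face along x, from x = -110 mm on the apron, where it is 22 mm high, to the end of the channel at 215 mm. With the carriage's right side along it, the middle of the post is at y = -10 mm.
- chip_guard (a joint): Chip guard's angle (rad): 0 shut, up to 1.55 pushed in; it swings only inwards (+x). Aluminium flap 29 mm high, 3 mm thick (bends over 40 N), on an upright spring hinge at x = 0, y = 42 mm in the grinder's frame, 84 mm across to the fence. Spring 0.11 N m shut, 0.21 N m at 1.2 rad: 3 to 8 N on the carriage, also pressing it to the fence. Swings shut once the carriage's tail is past x = 82 mm.
- stop_face (a point): Middle of the depth stop's face, a steel bar 44 mm wide, 14 mm high, across the end of the channel, 10 mm above the floor, facing the door; axes as the grinder's. Its setting differs from job to job, x = 172 to 187 mm in the grinder's frame; y = -10 mm. Held only by friction; a steady push of about 10 N seats a carriage, over about 35 N makes it slip.
- wrench: Open wrench 160 mm long lying on the bench; bystander.
- stick: Grey dressing stick 100 x 25 x 25 mm; bystander.
Mind the look-alikes: they are no part of the job. Leave any green or yellow look-alike of the part that bears carriage_post alone.

How it is judged:
By the outcome, as a careful person would: the job done as asked, in the order asked, and still so for the second after the job is handed in, with the robot touching nothing.
It also fails if it takes over 72 s, if anything falls off the work surface, if the arm or the gripper's body presses on something with over 40 N, if the wrist force passes 120 N, or if a joint passes its speed limit or range.

ROBOT

A 6-joint arm with a two-finger parallel gripper is mounted at the origin on the work surface. World frame = base frame: x ahead of the robot, y to its left, z up, the work surface at z = 0. Lengths are in m, angles in rad, forces in N, time in s.
With the tool pointing down it reaches from about 0.225 to 0.875 m from the base axis. Payload 3.4 kg.
Tool frame: the origin (TCP) lies between the finger pads; the fingertips stand 19 mm ahead of it and the grasp point (between the pads) is the TCP; z points along the fingers, y is the line along which they close (so a half turn about z gives the same grasp; the last joint's range is limited). The gripper opens to 85 mm and grips with 20 to 120 N. Pads are 22 mm wide; open, the fingers measure 114 mm over their backs; the gripper's body (76 mm by 85 mm) begins 54 mm behind the grasp point. The pads swing forward as they close: fully open they stand 13 mm farther back than shut.
Start: joints at [1.216, 0.276, 1.505, -0, 1.361, -0.121], TCP at [0.133, 0.559, 0.25] pointing down, gripper open.
Joint ranges: [-2.89, 2.89], [-0.75, 2.08], [0.22, 2.7], [-1.18, 4.32], [0.11, 2.71], [-2.7, 2.7]. Speed limits (rad/s): [2.57, 2.57, 3.14, 3.14, 3.14, 3.14].

INTERFACE

Orientations are given as a unit quaternion [w, x, y, z].
In Python, from rig import get_state, imaging, ticket gives the robot as it stands. The module is installed in compiled form; this text tells all that it offers.
- The arm moves only by the shell command python3 -m inch 'ROWS' [FORCE]. ROWS is JSON, a list of rows, each an object with "claw": the opening, from -1 (shut) to 1 (fully open); "travel": the shift along the world's x, y, z in units of 200 mm (1.0 is 200 mm), a list of three; "turn": the turn about the world's z in units of 180 degrees (1.0 is 180 degrees). A call has 1 to 5 rows; each row is the pose to reach, as a shift and turn from the pose commanded when the call began, turning the shorter way round; what a row does not reach only later rows make up. A row lasts 1/10 s, in which the tool goes at most 50 mm and 8.59 degrees, less where a joint would pass 70% of its speed; a pose out of reach is approached as far as the arm can. A call with a number of a shift or a turn outside -1 to 1 is refused whole. A call with a gripper value outside its range is refused whole. The fingers move at their own pace and stop on an object; FORCE is the grip in N (left out, the last holds). Time passes only in rows, so rows that repeat a pose let the fingers close. It gives the time, the measured TCP pose, the force, the opening and the grip force at its end, in the units of the state.
- get_state(): the state, without advancing time (a new reading comes with each control period).
- imaging.get_image(name): name is "scene" or "side" or "wrist"; returns the picture (420x560x3 uint8, red, green, blue); there is no depth.
- imaging.camera_params(name): a dict with "camera_matrix" (3x3 intrinsics, pixels), "cam_to_world" (4x4, takes a point from camera to world coordinates); the wrist camera has in their place "T_tool_cam" (4x4, takes a point from camera to tool coordinates, whose origin is the TCP and whose axes are the flange's). Camera axes: x right, y down, z forward; pixel columns grow to the right and rows downward; lengths in m; the calibration is good to about 2 mm. A picture is of the moment at which its call begins: read the wrist's pose just before it. camera_params takes no time and is no camera call.
- ticket.sign_off(): hands the job in; it is judged then, once.
The state is a dict: "clock": time; "qpos": joint angles; "qd": joint speeds; "effort": joint torques, N m; "position": TCP position; "ee_rot": TCP orientation; "contact_force": force on the tool from outside, world axes, zero at the start; "moment": the same for the moment, N m; "width": finger opening in m; "gripper_force": force on a finger pad.
Only numpy, scipy, OpenCV 4.12 (cv2) and the standard library are available. Lean on these libraries where they do the work, as an engineer would, in place of code of your own. Each camera call takes 0.05 s, during which the arm holds its last target. There are 200 camera calls.

## Working session

There is one attempt and no reset: what is moved stays moved. The work goes in short steps, Python scripts to look and compute and a shell command to move; the robot and the scene stay as the last step left them, time stands still between calls to the robot, and variables do not carry over. Pictures are saved under pics/ and viewed, at most 10 in all, crops included, and the job is handed in when it is done.

```bash
mkdir -p pics
python3 - <<'E'
from rig import get_state, imaging
import cv2,numpy as np
s=get_state();print(s)
for n in("scene","side"):
    cv2.imwrite(f"pics/{n}0.png",imaging.get_image(n)[:,:,::-1])
    print(n,imaging.camera_params(n))
print(imaging.camera_params("wrist"))
E
```

```text
{'clock': 0.0, 'qpos': array([ 1.21599488e+00,  2.76595767e-01,  1.50614105e+00,  5.35565704e-06,
        1.36070298e+00, -1.20993420e-01]), 'qd': array([ 1.09196399e-03,  1.57050133e-04,  2.48308871e-04,  2.48274045e-05,
       -1.46226161e-03, -2.00571265e-04]), 'effort': array([-1.24866729e-04, -4.16769969e+01, -2.45811045e+01, -2.86210206e-04,
        1.07999714e-02, -3.71077351e-05]), 'position': array([0.13304334, 0.55888391, 0.24943609]), 'ee_rot': array([-2.20193386e-04,  1.16638425e-01,  9.93174015e-01, -8.96942724e-04]), 'contact_force': array([-1.06286636, -0.42266338, -0.09702327]), 'moment': array([-0.00121127,  0.02397062,  0.0480337 ]), 'gripper_force': 0.0, 'width': 0.0855414300393229}
scene {'camera_matrix': array([[401.56280559,   0.        , 291.28655295],
       [  0.        , 401.56280559, 204.64923937],
       [  0.        ,   0.        ,   1.        ]]), 'cam_to_world': array([[ 0.11179444,  0.8311215 , -0.5447376 ,  1.00037741],
       [ 0.99368987, -0.09850596,  0.05363791, -0.11453233],
       [-0.00908028, -0.54729665, -0.83688943,  0.77298924],
       [ 0.
[... 320 characters left out ...]
479336, -0.57393575,  0.76778284, -0.83961684],
       [-0.00199867, -0.80059382, -0.59920409,  0.63937319],
       [ 0.        ,  0.        ,  0.        ,  1.        ]])}
{'camera_matrix': array([[296.97684452,   0.        , 279.29977973],
       [  0.        , 296.97684452, 211.89580186],
       [  0.        ,   0.        ,   1.        ]]), 'T_tool_cam': array([[ 3.48014511e-04, -9.60327369e-01, -2.78874924e-01,
         7.17340012e-02],
       [ 9.99999648e-01,  5.47084991e-04, -6.36006634e-04,
         5.40240587e-04],
       [ 7.63342863e-04, -2.78874605e-01,  9.60327221e-01,
        -1.23672498e-01],
       [ 0.00000000e+00,  0.00000000e+00,  0.00000000e+00,
         1.00000000e+00]])}
```

View pics/scene0.png

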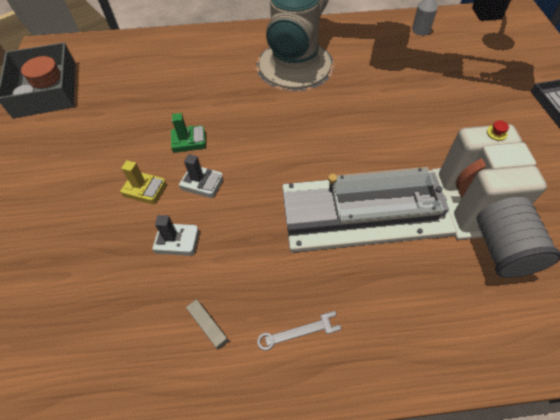

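View pics/side0.png

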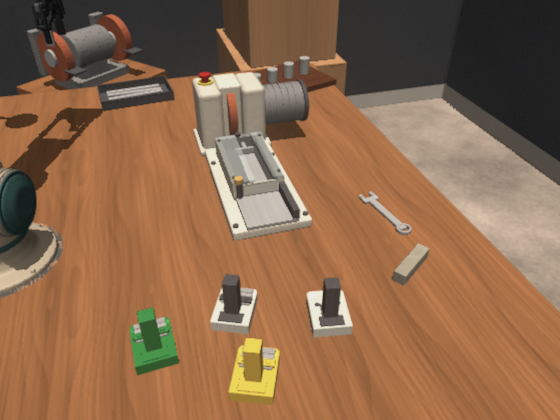

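Scene view: two grey carriages, at (200,177) and (174,236), plus green (186,133) and yellow (142,183) look-alikes. The grinder apron is at about (310,208). In the side view the greys are at (235,303) and (330,308). I'll crop both to tell blade from spare.

Run:
```python
import cv2,numpy as np
a=cv2.imread("pics/scene0.png")[145:265,145:235];b=cv2.imread("pics/side0.png")[265:340,205:360]
a=cv2.resize(a,None,fx=4.6,fy=4.6,interpolation=3)[:590]
b=cv2.resize(b,(380,184),interpolation=3)
o=np.zeros((590,800,3),np.uint8);o[:a.shape[0],:a.shape[1]]=a;o[:184,a.shape[1]+2:a.shape[1]+382]=b[:, :800-a.shape[1]-2]
o2=cv2.resize(cv2.imread("pics/scene0.png")[160:255,275:375],(384,365),interpolation=3);o[200:565,416:800]=o2
cv2.imwrite("pics/crop1.png",o)
```

```text
(no output)
```

View pics/crop1.png

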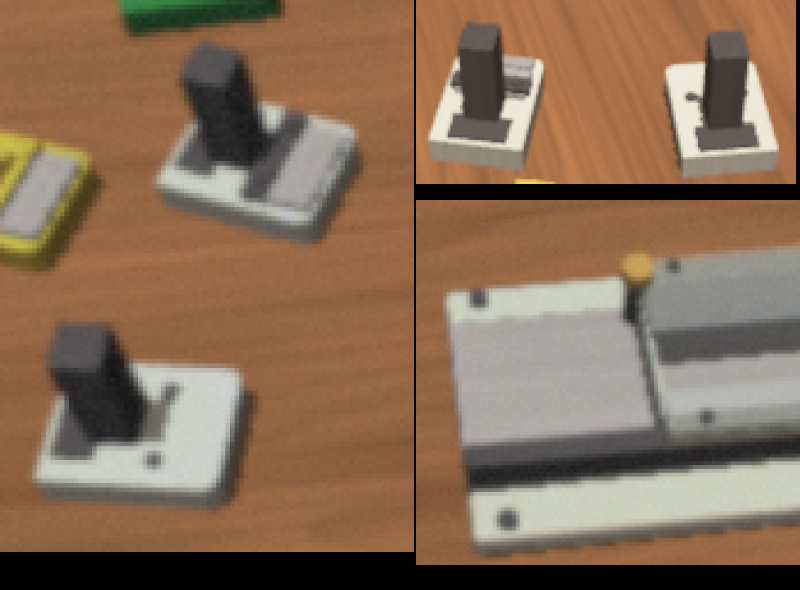

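The upper carriage, at scene (200,177), has the blade and the dark clamp bar, so it is the one to load. The lower one (174,236) is bare: the spare. Green and yellow are excluded.

```bash
cat > h.py <<'E'
import numpy as np,cv2
from rig import get_state, imaging
from scipy.spatial.transform import Rotation as R
def cam(n,s=None):
    p=imaging.camera_params(n)
    if n!="wrist": return p["camera_matrix"],p["cam_to_world"]
    T=np.eye(4);q=s["ee_rot"];T[:3,:3]=R.from_quat([q[1],q[2],q[3],q[0]]).as_matrix();T[:3,3]=s["position"]
    return p["camera_matrix"],T@p["T_tool_cam"]
def ray(C,u,v,z):
    K,T=C;d=T[:3,:3]@np.linalg.solve(K,[u,v,1.]);o=T[:3,3]
    return o+d*(z-o[2])/d[2]
def proj(C,P):
    K,T=C;c=T[:3,:3].T@(np.array(P)-T[:3,3]);p=K@c;return p[:2]/p[2]
def snap(n,f):
    s=get_state();im=imaging.get_image(n)[:,:,::-1];cv2.imwrite(f"pics/{f}.png",im)
    C=cam(n,s) if n=="wrist" else cam(n);np.savez(f"pics/{f}.npz",K=C[0],T=C[1]);return im,C
def load(f): d=np.load(f"pics/{f}.npz");return d["K"],d["T"]
E
python3 - <<'E'
from h import *
np.set_printoptions(precision=4,suppress=True)
S=cam("scene")
c=lambda x,y:(145+x/4.6,145+y/4.6)
g=lambda x,y:(275+(x-416)/3.84,160+(y-200)/3.84)
print("post",ray(S,*c(215,62),.09), "spare",ray(S,*c(83,345),.09))
for p in [(160,182),(310,222),(355,125)]: print("foot",ray(S,*c(*p),.02))
print("hinge",ray(S,*g(638,262),.08))
for p in [(447,295),(475,540)]: print("bed",ray(S,*g(*p),.02))
print("floor",ray(S,*g(470,445),.03),ray(S,*g(662,430),.03),ray(S,*g(452,352),.03),ray(S,*g(650,340),.03))
E
```

```text
post [ 0.4092 -0.2751  0.09  ] spare [ 0.562  -0.3282  0.09  ]
foot [ 0.4243 -0.3173  0.02  ]
foot [ 0.4581 -0.2421  0.02  ]
foot [ 0.3996 -0.2187  0.02  ]
hinge [0.4868 0.0272 0.08  ]
bed [ 0.4533 -0.079   0.02  ]
bed [ 0.619  -0.0804  0.02  ]
floor [ 0.565  -0.0771  0.03  ] [0.5679 0.0309 0.03  ] [ 0.5015 -0.0807  0.03  ] [0.5068 0.0348 0.03  ]
```

```bash
python3 -m inch '[{"claw":1,"travel":[0.13,-0.2,0],"turn":0},{"claw":1,"travel":[0.26,-0.4,0],"turn":0},{"claw":1,"travel":[0.39,-0.6,0],"turn":0},{"claw":1,"travel":[0.53,-0.8,0],"turn":0},{"claw":1,"travel":[0.53,-0.8,0],"turn":0}]' && python3 -m inch '[{"claw":1,"travel":[0.13,-0.2,0],"turn":0},{"claw":1,"travel":[0.26,-0.4,0],"turn":0},{"claw":1,"travel":[0.39,-0.6,0],"turn":0},{"claw":1,"travel":[0.53,-0.8,0],"turn":0},{"claw":1,"travel":[0.53,-0.8,0],"turn":0}]' && python3 -m inch '[{"claw":1,"travel":[0.13,-0.2,0],"turn":0},{"claw":1,"travel":[0.26,-0.4,0],"turn":0},{"claw":1,"travel":[0.39,-0.6,0],"turn":0},{"claw":1,"travel":[0.53,-0.8,0],"turn":0},{"claw":1,"travel":[0.53,-0.8,0],"turn":0}]'
python3 -c "
from h import *
snap('wrist','w1');print(get_state())"
```

```text
clock: 0.6
position: [0.2415, 0.3948, 0.25]
ee_rot: [0.001, 0.12, 0.993, -0.002]
contact_force: [-0.3, 1.0, -1.0]
width: 0.086
gripper_force: 0.0
clock: 1.1
position: [0.3483, 0.2356, 0.2502]
ee_rot: [0.001, 0.12, 0.993, -0.001]
contact_force: [0.6, 0.7, 0.3]
width: 0.0853
gripper_force: 0.0
clock: 1.6
position: [0.4549, 0.0762, 0.2501]
ee_rot: [0.001, 0.119, 0.993, -0.001]
contact_force: [-1.1, -0.1, -0.0]
width: 0.0854
gripper_force: 0.0
{'clock': 1.65, 'qpos': array([ 1.95998757e-02,  1.00926212e-01,  1.73319829e+00,  6.07308061e-04,
        1.30793100e+00, -1.31356327e+00]), 'qd': array([ 0.05292056, -0.02263996,  0.03708993,  0.02930192,  0.02783025,
        0.01036041]), 'effort': array([ -1.64487697, -29.70200837, -24.84132349,  -0.31412113,
        -0.25798193,  -0.09145052]), 'position': array([0.45269658, 0.07848992, 0.24986736]), 'ee_rot': array([-2.69664256e-04,  1.18615629e-01,  9.92940176e-01,  2.58470239e-04]), 'contact_force': array([-0.34247974,  0.14481085, -1.10546392]), 'moment': array([ 0.0208853 ,  0.03816833, -0.00080406]), 'gripper_force': 0.0, 'width': 0.08535721481067673}
```

View pics/w1.png

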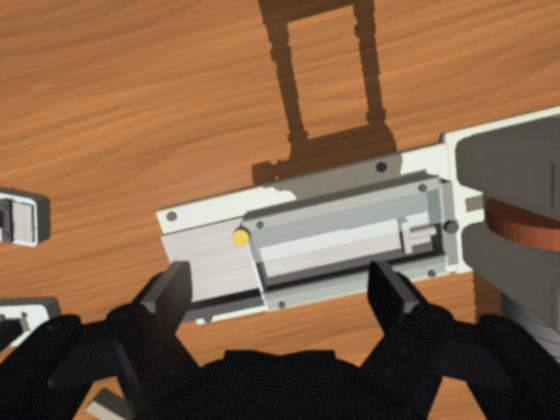

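Wrist view: apron on the left (163-265, 230-310), the guard's thin line from the hinge (241,237) to (265,303), cover and slot to the right, and the stop at about (408,235). I'll zoom in for exact edges.

Run:
```python
import cv2
a=cv2.imread("pics/w1.png")[150:330,150:470]
cv2.imwrite("pics/w1z.png",cv2.resize(a,(800,450),interpolation=3))
```

```text
(no output)
```

View pics/w1z.png

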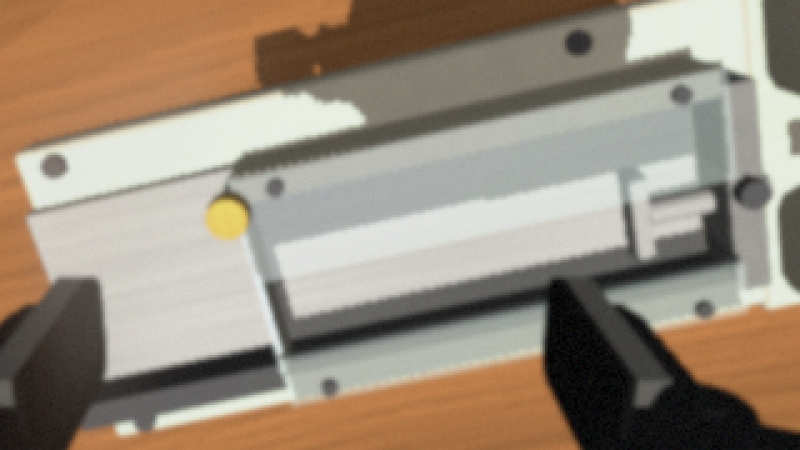

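Run:
```python
from h import *
np.set_printoptions(precision=4,suppress=True)
W=load("w1");S=cam("scene");D=cam("side")
g=lambda x,y:(150+x/2.5,150+y/2.5)
def yaw(a,b): d=b-a;return np.degrees(np.arctan2(d[1],d[0])),np.linalg.norm(d)
for n,a,b,z in [("floorL",(30,215),(225,170),.03),("bedL",(18,155),(640,5),.02),("fence",(105,378),(272,345),.03),("coverR",(297,402),(740,302),.068),("coverL",(240,172),(720,65),.068),("door",(240,228),(290,400),.059)]:
    A=ray(W,*g(*a),z);B=ray(W,*g(*b),z);print(n,A,B,yaw(A,B))
h=ray(W,*g(228,217),.08);print("hinge",h)
print("stop",ray(W,*g(632,180),.054),ray(W,*g(643,258),.054))
# hinge triangulation check
print(proj(S,h),proj(D,h))
```

```text
floorL [ 0.4787 -0.0787  0.03  ] [0.479  0.0213 0.03  ] (np.float64(89.83805369064066), np.float64(0.10006993483400643))
bedL [ 0.45   -0.0786  0.02  ] [0.4496 0.2302 0.02  ] (np.float64(90.06891074215125), np.float64(0.30874787635046846))
fence [ 0.5752 -0.0719  0.03  ] [0.5769 0.0191 0.03  ] (np.float64(88.886370391833), np.float64(0.09095026073665716))
coverR [0.588  0.0311 0.068 ] [0.5845 0.2399 0.068 ] (np.float64(90.97200512801946), np.float64(0.208803207892858))
coverL [0.471  0.0354 0.068 ] [0.4731 0.2409 0.068 ] (np.float64(89.42662844761837), np.float64(0.20545992344249944))
door [0.4993 0.0266 0.059 ] [0.5921 0.0262 0.059 ] (np.float64(-0.21216607451762112), np.float64(0.09278098749927284))
hinge [0.4857 0.0275 0.08  ]
stop [0.5205 0.2042 0.054 ] [0.56   0.2045 0.054 ]
[332.859  175.7412] [236.3103 177.5789]
```

Grinder: yaw 90°, origin ≈ (0.532, 0.028), stop at x_g ≈ 0.177 (within the given range). Now over to the carriage.

```bash
python3 -m inch '[{"claw":1,"travel":[-0.03,-0.22,0],"turn":-0.02},{"claw":1,"travel":[-0.06,-0.44,0],"turn":-0.04},{"claw":1,"travel":[-0.09,-0.66,0],"turn":-0.055},{"claw":1,"travel":[-0.11,-0.88,0],"turn":-0.055},{"claw":1,"travel":[-0.11,-0.88,0],"turn":-0.055}]' && python3 -m inch '[{"claw":1,"travel":[-0.03,-0.22,0],"turn":0},{"claw":1,"travel":[-0.06,-0.44,0],"turn":0},{"claw":1,"travel":[-0.09,-0.66,0],"turn":0},{"claw":1,"travel":[-0.11,-0.88,0],"turn":0},{"claw":1,"travel":[-0.11,-0.88,0],"turn":0}]'
python3 -c "
from h import *
import time
snap('wrist','w2');s=get_state();print(s['position'],s['ee_rot'])
im,C=snap('wrist','w3')
a=im[100:340,160:440];cv2.imwrite('pics/w3z.png',cv2.resize(a,(700,600),interpolation=3))"
```

```text
clock: 2.15
position: [0.4291, -0.0991, 0.2502]
ee_rot: [0.0, 0.204, 0.979, -0.001]
contact_force: [0.5, 0.3, 0.2]
width: 0.0855
gripper_force: 0.0
clock: 2.65
position: [0.4083, -0.2752, 0.25]
ee_rot: [0.0, 0.203, 0.979, -0.001]
contact_force: [1.2, 1.1, 0.9]
width: 0.0854
gripper_force: 0.0
[ 0.40804996 -0.27239321  0.24984821] [-1.76897876e-04  2.02654168e-01  9.79250018e-01  8.12170223e-04]
```

View pics/w3z.png

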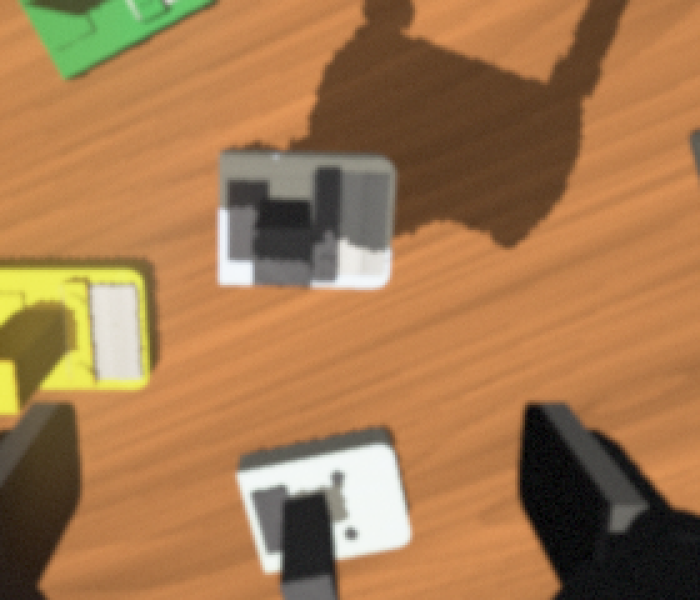

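The close view confirms the blade and clamp bar at the nose (image right) of the carriage at zoom (305,220). The post top is at about (282,258), and the spare lies below at (325,505).

Run:
```python
from h import *
np.set_printoptions(precision=4,suppress=True)
W=load("w3");g=lambda x,y:(160+x/2.5,100+y/2.5)
P=[ray(W,*g(*p),.02) for p in [(219,151),(395,156),(392,290),(218,285)]]
tl,nl,nr,tr=P;print(*P,sep="\n")
y=lambda d:np.degrees(np.arctan2(d[1],d[0]))
print("yaw",y(nl-tl),y(nr-tr),"widths",np.linalg.norm(tl-tr),np.linalg.norm(nl-nr),np.linalg.norm(nl-tl),np.linalg.norm(nr-tr))
c=(tl+nl+nr+tr)/4;f=(nl-tl+nr-tr);f/=np.linalg.norm(f)
print("post from foot",c-f*.010,"from top",ray(W,*g(282,258),.09),y(f))
s=get_state();q=s["ee_rot"];print(s["position"],"tooly",2*np.degrees(np.arctan2(q[2],q[1]))-90,s["clock"])
sp=[ray(W,*g(*p),.02) for p in [(262,573),(412,543)]];print("spare",sp)
```

```text
[ 0.3635 -0.2934  0.02  ]
[ 0.3987 -0.218   0.02  ]
[ 0.4599 -0.2434  0.02  ]
[ 0.4231 -0.3218  0.02  ]
yaw 65.01601976093266 64.9037656738655 widths 0.06603886148008806 0.0662642702117287 0.08320808379189029 0.08658166439932106
post from foot [ 0.4071 -0.2782  0.02  ] from top [ 0.4071 -0.2785  0.09  ] 64.95877751952537
[ 0.4078 -0.2709  0.2498] tooly 66.709055763907 2.75
spare [array([ 0.5853, -0.3706,  0.02  ]), array([ 0.6005, -0.2865,  0.02  ])]
```

Both estimates agree: post at (0.407, -0.278), yaw 65°. Descend and grip.

```bash
python3 -m inch '[{"claw":1,"travel":[0,-0.03,-0.2],"turn":-0.01},{"claw":1,"travel":[0,-0.03,-0.4],"turn":-0.01},{"claw":1,"travel":[0,-0.03,-0.6],"turn":-0.01},{"claw":1,"travel":[0,-0.03,-0.8],"turn":-0.01},{"claw":1,"travel":[0,-0.03,-0.91],"turn":-0.01}]' && python3 -m inch '[{"claw":1,"travel":[0,0,0],"turn":0},{"claw":-1,"travel":[0,0,0],"turn":0},{"claw":-1,"travel":[0,0,0],"turn":0},{"claw":-1,"travel":[0,0,0],"turn":0},{"claw":-1,"travel":[0,0,0],"turn":0}]' 50 && python3 -m inch '[{"claw":-1,"travel":[0,0,0],"turn":0},{"claw":-1,"travel":[0,0,0],"turn":0},{"claw":-1,"travel":[0,0,0],"turn":0}]'
```

```text
clock: 3.25
position: [0.4065, -0.274, 0.0657]
ee_rot: [-0.002, 0.216, 0.976, 0.002]
contact_force: [-0.3, -0.2, -0.4]
width: 0.0853
gripper_force: 0.0
clock: 3.75
position: [0.4079, -0.279, 0.0696]
ee_rot: [0.001, 0.217, 0.976, -0.001]
contact_force: [-0.0, 0.7, 0.9]
width: 0.0283
gripper_force: 0.0
clock: 4.05
position: [0.4077, -0.2793, 0.0695]
ee_rot: [0.001, 0.217, 0.976, -0.0]
contact_force: [-0.5, -0.5, 6.1]
width: 0.0236
gripper_force: 52.7
```

```bash
python3 -m inch '[{"claw":-1,"travel":[0,0,0.1],"turn":0},{"claw":-1,"travel":[0,0,0.25],"turn":0},{"claw":-1,"travel":[0,0,0.4],"turn":0},{"claw":-1,"travel":[0,0,0.4],"turn":0}]' && python3 -m inch '[{"claw":-1,"travel":[0.08,0.15,0],"turn":0.03},{"claw":-1,"travel":[0.16,0.3,0],"turn":0.06},{"claw":-1,"travel":[0.24,0.45,0],"turn":0.09},{"claw":-1,"travel":[0.32,0.6,0],"turn":0.12},{"claw":-1,"travel":[0.4,0.75,0],"turn":0.139}]' && python3 -m inch '[{"claw":-1,"travel":[0.1,0.15,0],"turn":0},{"claw":-1,"travel":[0.2,0.3,0],"turn":0},{"claw":-1,"travel":[0.25,0.475,0],"turn":0},{"claw":-1,"travel":[0.25,0.475,0],"turn":0},{"claw":-1,"travel":[0.25,0.475,0],"turn":0}]'
python3 -c "
from h import *
im,C=snap('wrist','w4');s=get_state();print(s['position'],s['ee_rot'],s['contact_force'],s['width'])
cv2.imwrite('pics/w4z.png',cv2.resize(im[150:390,140:460],(800,600),interpolation=3))"
```

```text
clock: 4.45
position: [0.409, -0.2804, 0.1515]
ee_rot: [0.003, 0.217, 0.976, -0.002]
contact_force: [2.0, -1.0, -4.1]
width: 0.0233
gripper_force: 51.4
clock: 4.95
position: [0.4864, -0.127, 0.1464]
ee_rot: [-0.002, -0.001, 1.0, 0.001]
contact_force: [-0.7, -0.3, -3.5]
width: 0.0236
gripper_force: 51.5
clock: 5.45
position: [0.536, -0.0329, 0.1464]
ee_rot: [-0.002, -0.0, 1.0, 0.0]
contact_force: [-0.5, 0.0, -3.1]
width: 0.0236
gripper_force: 52.1
[ 0.53597307 -0.03370099  0.14675403] [-1.66493833e-03  2.86126270e-04  9.99998572e-01 -5.09343406e-05] [ 0.62067092 -0.9083466  -3.83904714] 0.023142395556827667
```

View pics/w4z.png

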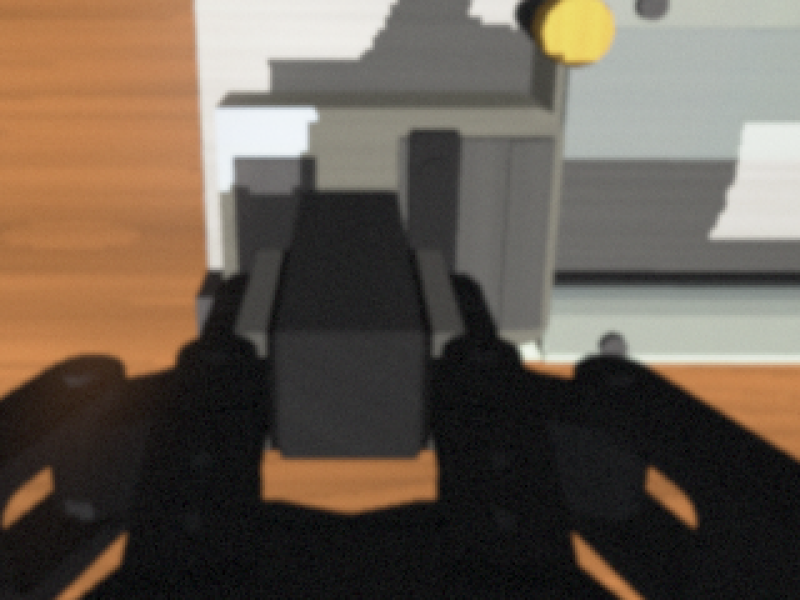

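Carried square: the foot's left edge is parallel to the channel lines and the nose is short of the guard. Lower it onto the apron.

```bash
python3 -m inch '[{"claw":-1,"travel":[0,0,-0.08],"turn":0},{"claw":-1,"travel":[0,0,-0.15],"turn":0},{"claw":-1,"travel":[0,0,-0.2],"turn":0},{"claw":-1,"travel":[0,0,-0.215],"turn":0},{"claw":-1,"travel":[0,0,-0.215],"turn":0}]' && python3 -m inch '[{"claw":-1,"travel":[0,0,-0.008],"turn":0},{"claw":-1,"travel":[0,0,-0.012],"turn":0},{"claw":-1,"travel":[0,0,-0.016],"turn":0},{"claw":-1,"travel":[0,0,-0.016],"turn":0},{"claw":-1,"travel":[0,0,-0.016],"turn":0}]'
```

```text
clock: 6.0
position: [0.5368, -0.0342, 0.1048]
ee_rot: [-0.001, 0.001, 1.0, 0.0]
contact_force: [-0.8, 0.4, -4.3]
width: 0.0234
gripper_force: 52.0
clock: 6.5
position: [0.5373, -0.0336, 0.1023]
ee_rot: [0.0, 0.001, 1.0, 0.0]
contact_force: [0.3, -0.1, -4.3]
width: 0.0235
gripper_force: 52.0
```

```bash
python3 -m inch '[{"claw":-1,"travel":[0,0,-0.005],"turn":0},{"claw":-1,"travel":[0,0,-0.01],"turn":0},{"claw":-1,"travel":[0,0,-0.01],"turn":0},{"claw":-1,"travel":[0,0,-0.01],"turn":0}]' && python3 -m inch '[{"claw":-1,"travel":[0,0,-0.004],"turn":0},{"claw":-1,"travel":[0,0,-0.004],"turn":0},{"claw":-1,"travel":[0,0,-0.004],"turn":0}]'
```

```text
clock: 6.9
position: [0.5372, -0.0336, 0.1]
ee_rot: [-0.0, 0.001, 1.0, 0.0]
contact_force: [0.0, -0.6, -3.9]
width: 0.0233
gripper_force: 52.0
clock: 7.2
position: [0.5373, -0.0337, 0.0996]
ee_rot: [0.0, 0.001, 1.0, 0.0]
contact_force: [-0.2, -0.5, -2.1]
width: 0.0237
gripper_force: 52.3
```

```bash
python3 -m inch '[{"claw":-1,"travel":[0,0,-0.003],"turn":0},{"claw":-1,"travel":[0.01,0,-0.003],"turn":0},{"claw":-1,"travel":[0.018,0,-0.003],"turn":0},{"claw":-1,"travel":[0.018,0,-0.003],"turn":0}]' && python3 -m inch '[{"claw":-1,"travel":[0.005,0,0],"turn":0},{"claw":-1,"travel":[0.005,0,0],"turn":0},{"claw":-1,"travel":[0.005,0,0],"turn":0}]' && python3 -m inch '[{"claw":-1,"travel":[0.005,0,0],"turn":0},{"claw":-1,"travel":[0.005,0,0],"turn":0},{"claw":-1,"travel":[0.005,0,0],"turn":0}]'
```

```text
clock: 7.6
position: [0.5381, -0.0337, 0.0997]
ee_rot: [-0.003, 0.0, 1.0, -0.0]
contact_force: [-8.6, -1.7, 10.9]
width: 0.0233
gripper_force: 54.1
clock: 7.9
position: [0.5383, -0.0337, 0.0997]
ee_rot: [-0.003, 0.0, 1.0, -0.0]
contact_force: [-8.5, -1.7, 11.7]
width: 0.0235
gripper_force: 54.3
clock: 8.2
position: [0.5385, -0.0337, 0.0998]
ee_rot: [-0.004, 0.0, 1.0, -0.0]
contact_force: [-10.8, -1.8, 13.9]
width: 0.0235
gripper_force: 54.5
```

```bash
python3 -m inch '[{"claw":-1,"travel":[-0.01,0,0.008],"turn":0},{"claw":-1,"travel":[-0.01,0,0.008],"turn":0},{"claw":-1,"travel":[-0.01,0,0.008],"turn":0}]'
python3 -c "
from h import *
im,C=snap('side','s1');im2,C2=snap('wrist','w5')
o=np.zeros((600,800,3),np.uint8)
o[:,:400]=cv2.resize(im[130:250,195:320],(400,384),interpolation=3)[:600] if 0 else cv2.copyMakeBorder(cv2.resize(im[130:250,195:320],(400,384),interpolation=3),0,216,0,0,0)
o[:300,400:]=cv2.resize(im2[190:310,180:340],(400,300),interpolation=3)
im3,_=snap('scene','c1');o[300:,400:]=cv2.resize(im3[160:260,265:398],(400,300),interpolation=3)
cv2.imwrite('pics/m1.png',o)"
```

```text
clock: 8.5
position: [0.5411, -0.0336, 0.1]
ee_rot: [0.0, 0.001, 1.0, 0.0]
contact_force: [-0.9, -0.4, -3.3]
width: 0.0233
gripper_force: 52.1
```

View pics/m1.png

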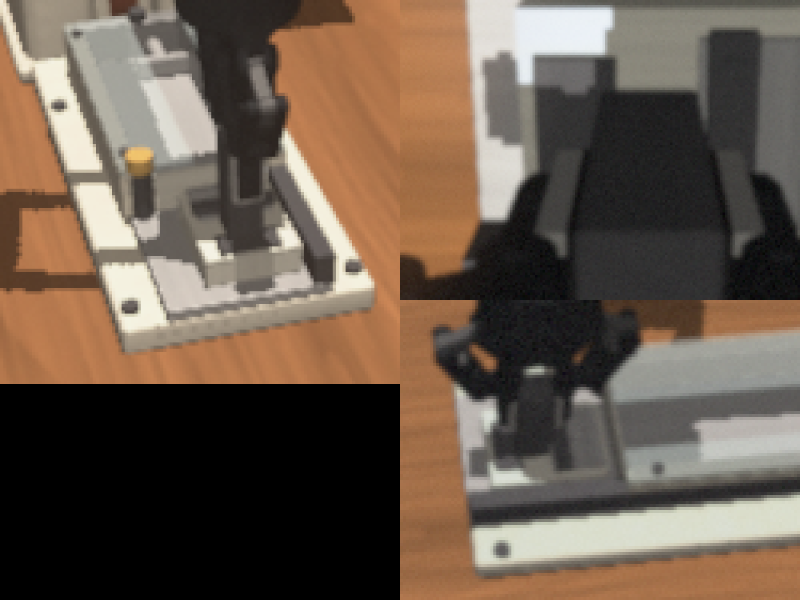

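The stall was only floor friction from pressing down too hard: easing up freed it. The views show it square on the apron with a small gap left to the fence. Feel for the fence at light load.

```bash
python3 -m inch '[{"claw":-1,"travel":[0.005,0,0],"turn":0},{"claw":-1,"travel":[0.01,0,0],"turn":0},{"claw":-1,"travel":[0.01,0,0],"turn":0}]' && python3 -m inch '[{"claw":-1,"travel":[0.005,0,0],"turn":0},{"claw":-1,"travel":[0.005,0,0],"turn":0},{"claw":-1,"travel":[0.005,0,0],"turn":0}]' && python3 -m inch '[{"claw":-1,"travel":[0.005,0,0],"turn":0},{"claw":-1,"travel":[0.005,0,0],"turn":0},{"claw":-1,"travel":[0.005,0,0],"turn":0}]'
```

```text
clock: 8.95
position: [0.5432, -0.0336, 0.1002]
ee_rot: [0.0, 0.001, 1.0, 0.0]
contact_force: [-0.3, 0.4, -4.0]
width: 0.0234
gripper_force: 52.1
clock: 9.25
position: [0.5438, -0.0336, 0.1003]
ee_rot: [0.0, 0.001, 1.0, 0.0]
contact_force: [0.1, 0.1, -3.6]
width: 0.0234
gripper_force: 52.1
clock: 9.55
position: [0.5444, -0.0336, 0.1003]
ee_rot: [-0.0, 0.001, 1.0, 0.0]
contact_force: [-1.1, 0.5, -3.2]
width: 0.0236
gripper_force: 52.3
```

```bash
python3 -m inch '[{"claw":-1,"travel":[0.005,0,0],"turn":0},{"claw":-1,"travel":[0.005,0,0],"turn":0},{"claw":-1,"travel":[0.005,0,0],"turn":0}]' && python3 -m inch '[{"claw":-1,"travel":[0.004,0,0],"turn":0},{"claw":-1,"travel":[0.004,0,0],"turn":0},{"claw":-1,"travel":[0.004,0,0],"turn":0}]'
```

```text
clock: 9.85
position: [0.5446, -0.0336, 0.1002]
ee_rot: [-0.001, 0.001, 1.0, 0.0]
contact_force: [-4.4, -0.7, -1.1]
width: 0.0237
gripper_force: 52.5
clock: 10.15
position: [0.5447, -0.0335, 0.1001]
ee_rot: [-0.002, 0.001, 1.0, 0.0]
contact_force: [-6.2, 0.6, -0.0]
width: 0.0232
gripper_force: 52.7
```

Fence found at TCP x ≈ 0.5445 (the force rises). Ease slightly, then slide in along it.

```bash
python3 -m inch '[{"claw":-1,"travel":[-0.004,0.02,0],"turn":0},{"claw":-1,"travel":[-0.004,0.04,0],"turn":0},{"claw":-1,"travel":[-0.004,0.06,0],"turn":0},{"claw":-1,"travel":[-0.004,0.08,0],"turn":0},{"claw":-1,"travel":[-0.004,0.1,0],"turn":0}]' && python3 -m inch '[{"claw":-1,"travel":[0,0.025,0],"turn":0},{"claw":-1,"travel":[0,0.05,0],"turn":0},{"claw":-1,"travel":[0,0.075,0],"turn":0},{"claw":-1,"travel":[0,0.1,0],"turn":0},{"claw":-1,"travel":[0,0.1,0],"turn":0}]'
```

```text
clock: 10.65
position: [0.5446, -0.0171, 0.1002]
ee_rot: [-0.001, -0.001, 1.0, -0.004]
contact_force: [-5.7, -10.4, -1.9]
width: 0.0237
gripper_force: 52.6
clock: 11.15
position: [0.5447, 0.0027, 0.1003]
ee_rot: [-0.001, -0.001, 1.0, -0.004]
contact_force: [-6.3, -11.6, -1.2]
width: 0.0233
gripper_force: 52.6
```

```bash
python3 -m inch '[{"claw":-1,"travel":[0,0.03,0],"turn":0},{"claw":-1,"travel":[0,0.06,0],"turn":0},{"claw":-1,"travel":[0,0.09,0],"turn":0},{"claw":-1,"travel":[0,0.12,0],"turn":0},{"claw":-1,"travel":[0,0.15,0],"turn":0}]' && python3 -m inch '[{"claw":-1,"travel":[0,0.03,0],"turn":0},{"claw":-1,"travel":[0,0.06,0],"turn":0},{"claw":-1,"travel":[0,0.09,0],"turn":0},{"claw":-1,"travel":[0,0.12,0],"turn":0},{"claw":-1,"travel":[0,0.15,0],"turn":0}]'
```

```text
clock: 11.65
position: [0.5449, 0.033, 0.1002]
ee_rot: [-0.001, -0.0, 1.0, -0.003]
contact_force: [-4.0, -9.4, -1.8]
width: 0.0236
gripper_force: 52.7
clock: 12.15
position: [0.545, 0.0641, 0.1001]
ee_rot: [-0.001, 0.0, 1.0, -0.002]
contact_force: [-4.2, -7.3, -3.1]
width: 0.0233
gripper_force: 52.6
```

```bash
python3 -m inch '[{"claw":-1,"travel":[0,0.03,0],"turn":0},{"claw":-1,"travel":[0,0.06,0],"turn":0},{"claw":-1,"travel":[0,0.09,0],"turn":0},{"claw":-1,"travel":[0,0.12,0],"turn":0},{"claw":-1,"travel":[0,0.15,0],"turn":0}]' && python3 -m inch '[{"claw":-1,"travel":[0,0.025,0],"turn":0},{"claw":-1,"travel":[0,0.05,0],"turn":0},{"claw":-1,"travel":[0,0.075,0],"turn":0},{"claw":-1,"travel":[0,0.1,0],"turn":0},{"claw":-1,"travel":[0,0.12,0],"turn":0}]'
```

```text
clock: 12.65
position: [0.545, 0.0946, 0.1]
ee_rot: [-0.001, 0.0, 1.0, -0.002]
contact_force: [-5.1, -6.6, -2.6]
width: 0.0235
gripper_force: 52.5
clock: 13.15
position: [0.5451, 0.1188, 0.0999]
ee_rot: [-0.001, 0.0, 1.0, -0.002]
contact_force: [-3.6, -7.2, -3.3]
width: 0.0232
gripper_force: 52.5
```

```bash
python3 -m inch '[{"claw":-1,"travel":[0,0.01,0],"turn":0},{"claw":-1,"travel":[0,0.02,0],"turn":0},{"claw":-1,"travel":[0,0.03,0],"turn":0},{"claw":-1,"travel":[0,0.03,0],"turn":0}]'; python3 -m inch '[{"claw":-1,"travel":[0,0.01,0],"turn":0},{"claw":-1,"travel":[0,0.01,0],"turn":0}]'
```

```text
clock: 13.55
position: [0.5451, 0.125, 0.0999]
ee_rot: [-0.001, 0.0, 1.0, -0.001]
contact_force: [-3.2, -5.4, -2.1]
width: 0.0235
gripper_force: 52.5
clock: 13.75
position: [0.5451, 0.1269, 0.0999]
ee_rot: [-0.001, 0.0, 1.0, -0.002]
contact_force: [-3.1, -4.7, -2.8]
width: 0.0238
gripper_force: 52.5
```

```bash
python3 -m inch '[{"claw":-1,"travel":[0,0.02,0],"turn":0},{"claw":-1,"travel":[0,0.04,0],"turn":0},{"claw":-1,"travel":[0,0.06,0],"turn":0},{"claw":-1,"travel":[0,0.08,0],"turn":0},{"claw":-1,"travel":[0,0.08,0],"turn":0}]' && python3 -m inch '[{"claw":-1,"travel":[0,0.005,0],"turn":0},{"claw":-1,"travel":[0,0.01,0],"turn":0},{"claw":-1,"travel":[0,0.015,0],"turn":0},{"claw":-1,"travel":[0,0.015,0],"turn":0}]'
```

```text
clock: 14.25
position: [0.5452, 0.1446, 0.0999]
ee_rot: [-0.001, 0.001, 1.0, 0.0]
contact_force: [-3.0, -1.6, -4.1]
width: 0.0236
gripper_force: 52.3
clock: 14.65
position: [0.5452, 0.1473, 0.1]
ee_rot: [-0.001, 0.001, 1.0, -0.0]
contact_force: [-4.1, -2.1, -3.5]
width: 0.0233
gripper_force: 52.3
```

```bash
python3 -m inch '[{"claw":-1,"travel":[0,0.005,0],"turn":0},{"claw":-1,"travel":[0,0.01,0],"turn":0},{"claw":-1,"travel":[0,0.01,0],"turn":0}]'
```

```text
clock: 14.95
position: [0.5452, 0.1493, 0.1001]
ee_rot: [-0.001, 0.001, 1.0, -0.0]
contact_force: [-4.0, -2.7, -4.1]
width: 0.0235
gripper_force: 52.3
```

```bash
python3 -m inch '[{"claw":-1,"travel":[0,0.005,-0.003],"turn":0},{"claw":-1,"travel":[0,0.005,-0.003],"turn":0},{"claw":-1,"travel":[0,0.005,-0.003],"turn":0}]'; python3 -m inch '[{"claw":-1,"travel":[0,0.005,-0.001],"turn":0},{"claw":-1,"travel":[0,0.005,-0.001],"turn":0},{"claw":-1,"travel":[0,0.005,-0.001],"turn":0}]'
```

```text
clock: 15.25
position: [0.5452, 0.1501, 0.0997]
ee_rot: [-0.001, 0.001, 1.0, -0.0]
contact_force: [-4.9, -4.0, -3.2]
width: 0.0232
gripper_force: 52.6
clock: 15.55
position: [0.5452, 0.1502, 0.0998]
ee_rot: [-0.001, 0.001, 1.0, -0.001]
contact_force: [-6.0, -6.2, -0.7]
width: 0.0234
gripper_force: 52.7
```

```bash
python3 -m inch '[{"claw":-1,"travel":[0,0.005,0],"turn":0},{"claw":-1,"travel":[0,0.005,0],"turn":0},{"claw":-1,"travel":[0,0.005,0],"turn":0}]'
```

```text
clock: 15.85
position: [0.5452, 0.1515, 0.0998]
ee_rot: [-0.001, 0.001, 1.0, -0.001]
contact_force: [-5.4, -4.7, -0.8]
width: 0.0235
gripper_force: 52.6
```

```bash
python3 -m inch '[{"claw":-1,"travel":[0,0.005,0],"turn":0},{"claw":-1,"travel":[0,0.005,0],"turn":0},{"claw":-1,"travel":[0,0.005,0],"turn":0}]'
```

```text
clock: 16.15
position: [0.5452, 0.1523, 0.0998]
ee_rot: [-0.001, 0.001, 1.0, -0.001]
contact_force: [-5.7, -5.6, -2.0]
width: 0.0231
gripper_force: 52.7
```

```bash
python3 -m inch '[{"claw":-1,"travel":[0,0.005,0],"turn":0},{"claw":-1,"travel":[0,0.005,0],"turn":0},{"claw":-1,"travel":[0,0.005,0],"turn":0}]'
```

```text
clock: 16.45
position: [0.5452, 0.1524, 0.0999]
ee_rot: [-0.001, 0.0, 1.0, -0.002]
contact_force: [-5.5, -7.8, -1.3]
width: 0.0235
gripper_force: 52.8
```

```bash
python3 -m inch '[{"claw":-1,"travel":[0,0.005,0],"turn":0},{"claw":-1,"travel":[0,0.005,0],"turn":0},{"claw":-1,"travel":[0,0.005,0],"turn":0}]'
```

```text
clock: 16.75
position: [0.5452, 0.1526, 0.0999]
ee_rot: [-0.001, 0.0, 1.0, -0.003]
contact_force: [-5.3, -10.2, -0.3]
width: 0.0236
gripper_force: 52.9
```

```bash
python3 -m inch '[{"claw":-1,"travel":[0,0.005,0],"turn":0},{"claw":-1,"travel":[0,0.005,0],"turn":0},{"claw":-1,"travel":[0,0.005,0],"turn":0}]'
```

```text
clock: 17.05
position: [0.5453, 0.1527, 0.1]
ee_rot: [-0.001, 0.0, 1.0, -0.003]
contact_force: [-5.0, -13.6, 0.1]
width: 0.0238
gripper_force: 52.9
```

Against the stop at y ≈ 0.152, with the push rising stepwise to about 13 N. Hold there steadily.

```bash
python3 -m inch '[{"claw":-1,"travel":[0,0.003,0],"turn":0},{"claw":-1,"travel":[0,0.003,0],"turn":0},{"claw":-1,"travel":[0,0.003,0],"turn":0},{"claw":-1,"travel":[0,0.003,0],"turn":0},{"claw":-1,"travel":[0,0.003,0],"turn":0}]' && python3 -m inch '[{"claw":-1,"travel":[0,0,0],"turn":0},{"claw":-1,"travel":[0,0,0],"turn":0},{"claw":-1,"travel":[0,0,0],"turn":0},{"claw":-1,"travel":[0,0,0],"turn":0},{"claw":-1,"travel":[0,0,0],"turn":0}]' && python3 -m inch '[{"claw":-1,"travel":[0,0,0],"turn":0},{"claw":-1,"travel":[0,0,0],"turn":0},{"claw":-1,"travel":[0,0,0],"turn":0},{"claw":-1,"travel":[0,0,0],"turn":0},{"claw":-1,"travel":[0,0,0],"turn":0}]'
```

```text
clock: 17.55
position: [0.5452, 0.1527, 0.1001]
ee_rot: [-0.001, -0.0, 1.0, -0.004]
contact_force: [-5.2, -14.8, 1.1]
width: 0.0237
gripper_force: 53.0
clock: 18.05
position: [0.5453, 0.1527, 0.1001]
ee_rot: [-0.001, -0.0, 1.0, -0.004]
contact_force: [-5.1, -14.6, 1.6]
width: 0.0235
gripper_force: 53.0
clock: 18.55
position: [0.5452, 0.1527, 0.1]
ee_rot: [-0.001, -0.0, 1.0, -0.004]
contact_force: [-5.1, -14.9, 2.1]
width: 0.0231
gripper_force: 53.0
```

```bash
python3 -m inch '[{"claw":-1,"travel":[0,-0.006,0],"turn":0},{"claw":-1,"travel":[0,-0.006,0],"turn":0},{"claw":-1,"travel":[0,-0.006,0],"turn":0}]'
```

```text
clock: 18.85
position: [0.5452, 0.1527, 0.1001]
ee_rot: [-0.001, 0.0, 1.0, -0.003]
contact_force: [-5.3, -11.1, 1.1]
width: 0.0237
gripper_force: 53.1
```

Held about 1.3 s at ~15 N. Release and rise.

```bash
python3 -m inch '[{"claw":0.3,"travel":[0,-0.004,0],"turn":0},{"claw":0.3,"travel":[0,-0.008,0],"turn":0},{"claw":0.3,"travel":[0,-0.008,0],"turn":0},{"claw":0.3,"travel":[0,-0.008,0],"turn":0},{"claw":0.3,"travel":[0,-0.008,0],"turn":0}]' && python3 -m inch '[{"claw":0.3,"travel":[0,0,0.05],"turn":0},{"claw":0.3,"travel":[0,0,0.2],"turn":0},{"claw":0.3,"travel":[0,0,0.4],"turn":0},{"claw":0.3,"travel":[0,0,0.6],"turn":0},{"claw":0.3,"travel":[0,0,0.75],"turn":0}]' && python3 -m inch '[{"claw":0.3,"travel":[-0.2,0,0],"turn":0},{"claw":0.3,"travel":[-0.3,0,0],"turn":0},{"claw":0.3,"travel":[-0.3,0,0],"turn":0},{"claw":0.3,"travel":[-0.3,0,0],"turn":0}]'
python3 -c "
from h import *
im,C=snap('wrist','w6');s=get_state();print(s['position'],s['contact_force'])
o=np.zeros((600,800,3),np.uint8)
o[:450]=cv2.resize(im[110:335,60:460],(800,450),interpolation=3)
d,_=snap('side','s2');o[450:,:260]=cv2.resize(d[120:240,195:403],(260,150))
cv2.imwrite('pics/m2.png',o)"
```

```text
clock: 19.35
position: [0.5465, 0.1546, 0.0998]
ee_rot: [0.001, 0.001, 1.0, 0.0]
contact_force: [0.2, -0.6, 0.4]
width: 0.0556
gripper_force: 0.0
clock: 19.85
position: [0.5465, 0.1545, 0.2531]
ee_rot: [0.002, 0.001, 1.0, 0.0]
contact_force: [1.0, -0.1, 0.7]
width: 0.0555
gripper_force: 0.0
clock: 20.25
position: [0.4863, 0.1544, 0.2505]
ee_rot: [0.001, 0.0, 1.0, 0.0]
contact_force: [0.1, 0.1, -0.2]
width: 0.0555
gripper_force: 0.0
[0.48683562 0.15432044 0.25016136] [-0.06009205 -0.21510987  0.39635649]
```

View pics/m2.png

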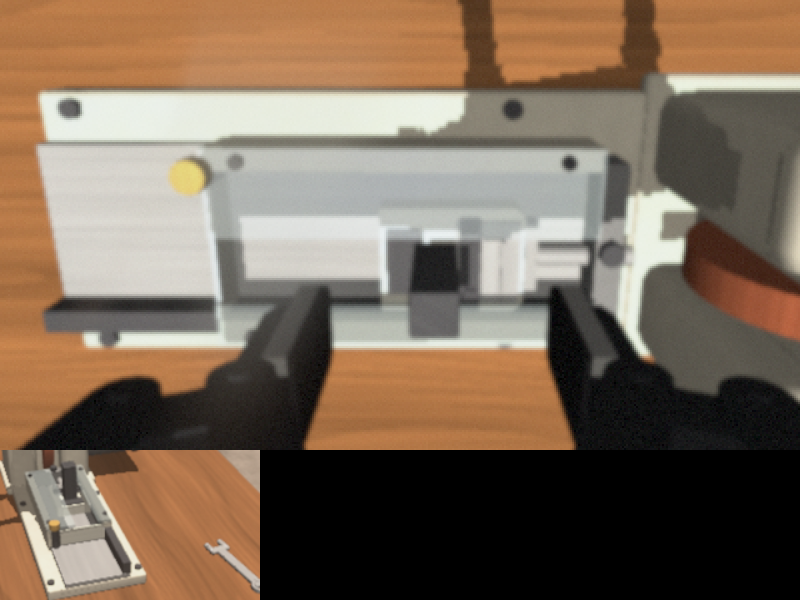

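The picture shows the carriage against the stop (nose at x ≈ 523) and square to the channel. The guard is shut in line with the door (205–218), and nothing is touching.

```bash
python3 -c "
from rig import ticket
print(ticket.sign_off())"
```

```text
the job is handed in; nothing more can be done
None
```

I loaded the carriage with the blade against the fence, held it on the depth stop for about 1.5 s at roughly 15 N, then released it; the guard is shut behind it, the spare wasn't touched, and the job was handed in at about 20 s (no verdict returned).

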